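# Find top centre of the hand pump's eccentric

## Robot

A 6-joint arm with a two-finger parallel gripper is mounted at the origin on the work surface. World frame = base frame: x ahead of the robot, y to its left, z up, the work surface at z = 0. Lengths are in m, angles in rad, forces in N, time in s.
With the tool pointing down it reaches from about 0.35 to 0.775 m from the base axis. Payload 7.3 kg.
Tool frame: the origin (TCP) lies at the very end of the fingers, on their centre line; the grasp point (between the pads) lies robot.pinch_z behind it (robot.pinch_z is the distance from the TCP to the grasp point, in m); y points along the fingers, z is the direction in which the jaws open and shut, and the axes are right-handed (so a half turn about y gives the same grasp; the last joint's range is limited). The gripper opens to 92 mm and grips with 3 to 60 N. Pads are 19 mm wide; open, the fingers measure 130 mm over their backs; the gripper's body (75 mm by 190 mm) begins 47 mm behind the grasp point.
Start: joints at [-1.478, 0.342, 1.524, -0, 1.275, -0.146], TCP at [0.124, -0.51, 0.205] pointing down, gripper open.
Joint ranges: [-2.53, 2.53], [-0.77, 2.02], [0.04, 2.7], [-1, 4.14], [0.28, 2.66], [-3.11, 3.11]. Speed limits (rad/s): [2.57, 2.57, 3.14, 3.14, 3.14, 3.14].

## Interface

Orientations are given as [roll, pitch, yaw] about the fixed x, y, z axes, in that order (R = Rz(yaw) Ry(pitch) Rx(roll)).
In Python, from cell import status, viewer, robot gives the robot as it stands. The module is installed in compiled form; this text tells all that it offers.
- The arm moves only by the shell command python3 -m pendant 'ROWS' [FORCE]. ROWS is JSON, a list that holds one entry, the list of rows, each a list of 7 numbers: the shift along the tool's x, y, z in cm, then the turn, a rotation vector about the tool's x, y, z in rad, then the finger opening in cm, from 0 to 9.18. A call has 1 to 20 rows; each row is the pose to reach, as a shift and turn from the pose commanded when the call began, along the tool's axes at that moment; what a row does not reach only later rows make up. A row lasts 1/10 s, in which the tool goes at most 50 mm and 8.59 degrees, less where a joint would pass 70% of its speed; a pose out of reach is approached as far as the arm can. A call with a gripper value outside its range is refused whole. The fingers move at their own pace and stop on an object; FORCE is the grip in N (left out, the last holds). Time passes only in rows, so rows that repeat a pose let the fingers close. It gives the time, the measured TCP pose, the force and the opening at its end, in the units of the state.
- status.observe(): the state, without advancing time (a new reading comes with each control period).
- viewer.read_camera(name): name is "scene" or "top" or "wrist"; returns a dict with "image" (384x512x3 uint8, red, green, blue), "range_z" (384x512 float32, m along the optical axis (not along the pixel's ray), 0 where there is no reading), "fx", "fy", "cx", "cy" (pixels), "camera_from_world" (4x4, takes a point from world to camera coordinates). Camera axes: x right, y up, looking along -z (the intrinsics and any distortion apply to the point x, -y, -z); pixel columns grow to the right and rows downward; lengths in m; the calibration is good to about 2 mm. A picture is of the moment at which its call begins.
- robot.hand_in(): hands the job in, once; it reports no verdict.
The state is a dict: "time": time; "qpos": joint angles; "qvel": joint speeds; "joint_efforts": joint torques, N m; "tool_pos": TCP position; "tool_rot": TCP orientation; "contact_force": force on the tool from outside, world axes, zero at the start; "torque": the same for the moment, N m; "opening": finger opening in m.
Only numpy, scipy, OpenCV 4.12 (cv2) and the standard library are available. Lean on these libraries where they do the work, as an engineer would, in place of code of your own. Each camera call takes 0.05 s, during which the arm holds its last target. There are 200 camera calls.

## Task

The eccentric drum of the yard's hand pump, mounted between sprung centres in the jig, sits on its shaft at an unknown angle: slide the dial gauge fully home against its stop so that its plunger bears on the drum, then take the crank handle once right round, starting over the top towards the gauge, to see the plunger's whole swing, and finally leave the crank where the plunger is pushed in furthest, with the gauge still home. Turn gently so that the sprung centres are not forced aside, and leave the things standing around as they are.

Things in the scene. Friction and masses are not known exactly. Their poses are not given: they have to be found in the camera images.
- jig: Fixed jig: plywood base 330 x 130 x 20 mm, dark steel cheeks (top at 175 mm), aluminium slide bed with a dial gauge. Origin on the slab below the shaft's middle; z up; the shaft lies along y, 140 mm up; +x runs from shaft to gauge (mostly away from the robot). Directions below are in this frame. Between the cheeks a pale wooden drum, 100 mm diameter, 24 wide, bored 12 mm off-centre.
- crank_axis (a point): A fixed point on the shaft's nominal line, in the plane (y = -155 mm in the jig) where the handle is best gripped. Axes as the jig's.
- handle_grip (a point): Middle of the crank's wooden handle: a round sleeve, 18 mm diameter, parallel to the jig's y from y = -99 to -199 mm (this point -155), free to turn on its pin. It circles at 45 mm radius in the x-z plane and starts within 0.6 rad of straight up. Stays where left; takes 3 to 5 N to turn; can be held from above all the way round. Crank arm at y = -85 to -95 mm; a low tin is on the slab nearby.
- gauge (a joint): Position of the gauge carriage on its slide bed, m: 0 as it starts (away from the drum), growing towards the jig's -x (to the drum); 0.050 is fully home, at a hard stop. Sliding friction is 6 N, plus the plunger's spring (up to 3 N) once it bears on the drum. It stays where it is left.
- post_grip (a point): Grip point on the gauge carriage: 20 mm below the top of an upright round steel post of 16 mm diameter, its top 195 mm and its foot 123 mm above the slab, 82 mm to the +y side of the plunger's line. The gauge's round dial (80 mm diameter, face 179 mm above the slab) is beside it. Moves with the carriage.
- plunger (a joint): How far the gauge's sprung plunger is pushed in, m: 0 fully out, 0.036 end of stroke. Spring: 0.5 N when out, plus 80 N per m. With the gauge home it rides on the drum all round: about a sine of the crank angle with one high point a turn, from about 0.005 to about 0.028 with the crank let go. Holding the handle off its circle shifts the centres and so this reading (+x shift adds).
- plunger_tip (a point): Front of the plunger's 10 mm brass ball tip, which points along the jig's -x at the shaft's height and bears on the drum's rim when the gauge is home.
- needle (a joint): Angle of the black needle on the gauge's upward-facing white dial, rad: 40 rad per metre of plunger. At 0 it points to the jig's -x, growing clockwise seen from above (towards +y); high side about 1.1.
- centre_x (a joint): Sideways shift of the sprung centres that carry the shaft, m, along the jig's +x; 0 unloaded, 4000 N per m. The plunger alone shifts it by less than 0.001. Beyond 0.006 either way (24 N) the centres are forced.
- centre_z (a joint): The same shift along +z (upward); 0 under the parts' own weight, 4000 N per m; beyond 0.006 either way the centres are forced.
- jar: Bystander: a glass jar with a steel cap, 72 mm in diameter, 120 mm tall, standing off the end of the crank handle. Origin at the centre of its underside.
- tin: Bystander: a flat aluminium tin, 60 mm in diameter, 30 mm high, beside the jig's base on the crank's side. Origin at the centre of its underside.
- basin: Bystander: a red plastic basin, 220 mm across, 90 mm high, to the robot's right. Origin at the centre of its underside.
- pot_lid: Bystander: a stainless steel pot lid with a knob, 180 mm in diameter, 44 mm high, to the robot's left. Origin at the centre of its underside.
- spoon: Bystander: a bamboo spoon 240 mm long, lying to the robot's left. Origin below its middle.
- wrench: Bystander: a steel wrench 170 mm long lying beside the gauge on the jig's +y side. Origin below its middle.

How it is judged:
On the way, in this order (a step that is already met when the one before it is completed fails the run):
1. the gauge is fully home against its stop (value of joint gauge above 0.047 m), for 0.2 s.
2. the handle has gone over to the gauge's side (value of joint gauge above 0.047 m and x of handle_grip in the frame of crank_axis above 0.033 m), for 0.04 s.
3. the handle has gone under the shaft (value of joint gauge above 0.047 m and z of handle_grip in the frame of crank_axis below -0.033 m), for 0.04 s.
4. the handle has come up on the side away from the gauge (value of joint gauge above 0.047 m and x of handle_grip in the frame of crank_axis below -0.033 m), for 0.04 s.
5. the handle is back at the top (value of joint gauge above 0.047 m and z of handle_grip in the frame of crank_axis above 0.033 m), for 0.04 s.
6. the plunger is at its furthest in (value of joint gauge above 0.047 m and value of joint plunger above 0.0271 m), for 0.2 s.
At the end, for the whole second after the job is handed in: The gauge is home (within 3 mm of its stop) and the plunger is at rest, pushed in to at least 27.1 mm, which is within about 20 degrees of crank angle of its furthest-in point; everything is let go (all of step 6 and velocity of joint plunger between -0.005 and 0.005 m/s and velocity of joint gauge below 0.005 m/s); the robot touches nothing.
It fails at once if the sprung centres are forced aside by more than 6 mm (24 N) (value of joint any of centre_x, centre_z above 0.006 m or value of joint any of centre_x, centre_z below -0.006 m).
It fails at once if a bystander is moved more than 30 mm or the jar is tipped (distance of any of jar, tin, basin, pot_lid, spoon, wrench from where it was at the start of the episode above 0.03 m or angle between jar's own z axis and vertical above 0.3 rad).
It also fails if it takes over 72 s, if anything falls off the work surface, if the arm or the gripper's body presses on something with over 40 N, if the wrist force passes 120 N, or if a joint passes its speed limit or range.

## Working session

There is one attempt and no reset: what is moved stays moved. The work goes in short steps, Python scripts to look and compute and a shell command to move; the robot and the scene stay as the last step left them, time stands still between calls to the robot, and variables do not carry over. Pictures are saved under pics/ and viewed, about 8 in all and at most 12, crops included, and the job is handed in when it is done.

```bash
mkdir -p pics; cat > h.py <<'E'
import numpy as np, cv2
from cell import status, viewer, robot
from scipy.spatial.transform import Rotation as R
def shot(n,f):
    c=viewer.read_camera(n); cv2.imwrite(f,cv2.cvtColor(c['image'],cv2.COLOR_RGB2BGR)); 
    np.savez(f[:-4]+'.npz',**c); return c
def pt(c,u,v,d=None):
    d=c['range_z'][int(v),int(u)] if d is None else d
    p=np.array([(u-c['cx'])/c['fx']*d,-(v-c['cy'])/c['fy']*d,-d,1])
    return (np.linalg.inv(c['camera_from_world'])@p)[:3]
def atz(c,u,v,z):
    a=pt(c,u,v,.5);b=pt(c,u,v,1.0); return a+(b-a)*(z-a[2])/(b[2]-a[2])
def proj(c,p):
    q=c['camera_from_world']@np.append(p,1); return np.array([c['cx']+c['fx']*q[0]/-q[2],c['cy']-c['fy']*q[1]/-q[2]])
E
python3 - <<'E'
from h import *
a=shot('scene','pics/s0.png');b=shot('top','pics/t0.png')
s=status.observe();print(s, robot.pinch_z)
for c in(a,b):print(c['fx'],c['cx'],c['cy'],np.round(np.linalg.inv(c['camera_from_world']),3).tolist())
print(np.round(R.from_euler('xyz',s['tool_rot']).as_matrix(),3))
E
```

```text
{'time': 0.1, 'qpos': array([-1.47799712e+00,  3.42628401e-01,  1.52488293e+00, -1.36984083e-05,
        1.27537805e+00, -1.45996337e-01]), 'qvel': array([-0.00033178, -0.00121491, -0.00221649, -0.00055905, -0.00052382,
       -0.00043465]), 'joint_efforts': array([ 1.90997293e-03, -4.32003129e+01, -2.44693583e+01,  7.19164289e-02,
        5.25933795e-02, -3.86007173e-05]), 'tool_pos': array([ 0.12416427, -0.50972781,  0.20404072]), 'tool_rot': array([-1.57208116e+00,  1.75684815e-04, -2.90279322e+00]), 'contact_force': array([-0.12552971,  0.21803623,  0.00165533]), 'torque': array([-0.00054587,  0.01766699,  0.04848244]), 'opening': 0.09225333285253785} 0.0188
360.2179212613361 254.01575055426002 196.67341340076828 [[0.514, -0.703, 0.491, 1.017], [0.858, 0.428, -0.286, -0.292], [-0.009, 0.568, 0.823, 0.952], [0.0, 0.0, 0.0, 1.0]]
412.1995394884565 252.96605774443816 189.61207602023953 [[0.028, 0.98, -0.198, 0.226], [-1.0, 0.028, -0.006, -0.007], [-0.001, 0.198, 0.98, 1.488], [0.0, 0.0, 0.0, 1.0]]
[[-0.972 -0.     0.237]
 [-0.237  0.001 -0.972]
 [-0.    -1.    -0.001]]
```

View pics/s0.png

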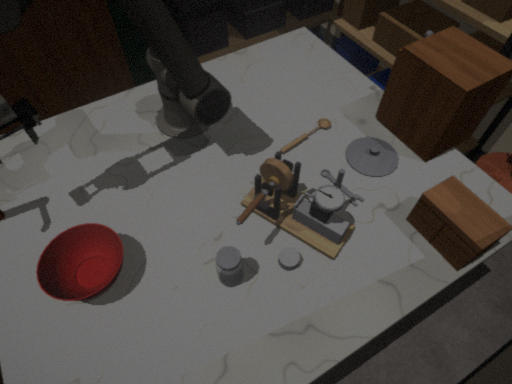

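View pics/t0.png

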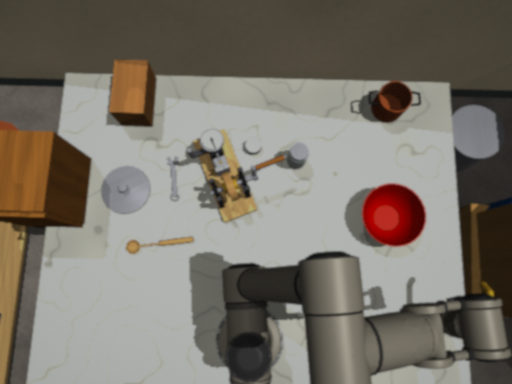

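Both pictures show the jig: scene around (300,200), top around (225,170) with the handle pointing to (285,158) and the jar at (296,154). I'll enlarge both.

```bash
python3 - <<'E'
from h import *
b=cv2.imread('pics/t0.png')[115:235,160:320]; a=cv2.imread('pics/s0.png')[140:270,220:380]
f=lambda i:cv2.convertScaleAbs(cv2.resize(i,None,fx=5,fy=5,interpolation=cv2.INTER_CUBIC),alpha=1.3)
cv2.imwrite('pics/t0c.png',f(b)); cv2.imwrite('pics/s0c.png',f(a)[:600])
E
```

```text
(no output)
```

View pics/t0c.png

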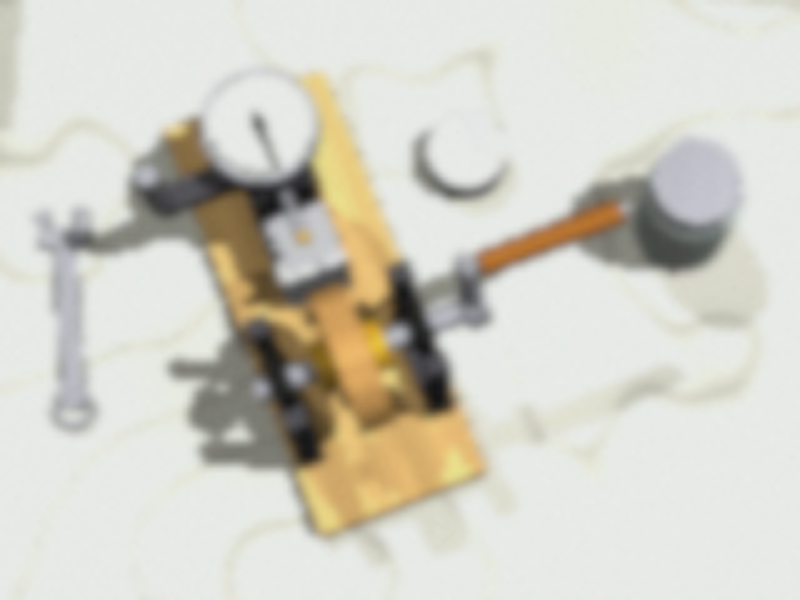

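View pics/s0c.png

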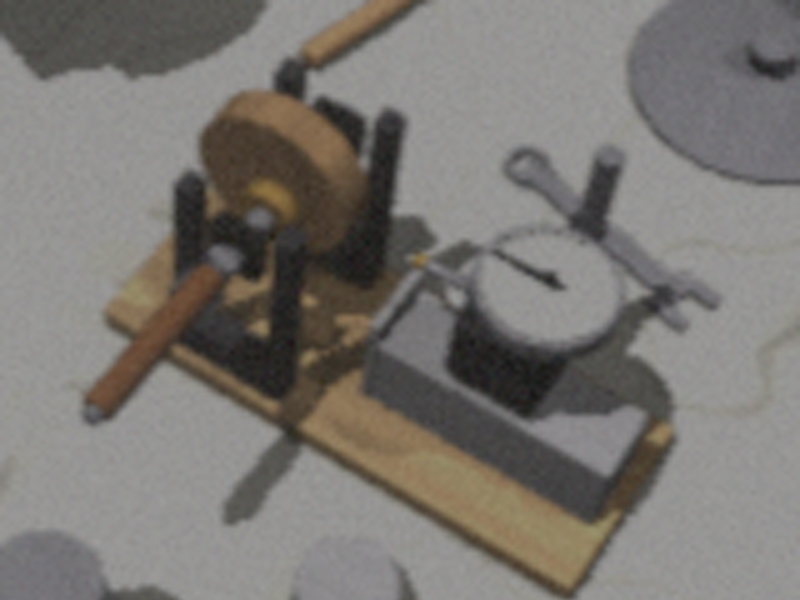

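Top crop (5x, offset 160,115) shows: base corners at (323,533), (485,467) and (322,75); post top at (148,178); handle from (482,267) to its tip at (630,208); shaft crank end at about (470,318). Scene crop (5x, offset 220,140) shows: cheek tops at (190,180), (290,237), (388,115), (290,70); post top at (610,155); handle from (212,272) to its tip at (95,412).

```bash
cat > fit.py <<'E'
from h import *
from scipy.optimize import least_squares
T=dict(np.load('pics/t0.npz'));S=dict(np.load('pics/s0.npz'))
t=lambda u,v:(T,160+u/5,115+v/5); s=lambda u,v:(S,220+u/5,140+v/5)
for nm,o,z in [('cheek',s(190,178),.175),('cheek',s(290,237),.175),('cheek+',s(388,115),.175),('cheek+',s(290,68),.175),('post s',s(610,155),.195),('post t',t(148,176),.195),('dial t',t(260,128),.179),('dial s',s(548,287),.179)]:
    print(nm,np.round(atz(*o,z),3))
# params x0,y0,yaw,theta,xa,xp
def res(p):
    x0,y0,yw,th,xa,xp,cx,cy,xd=p; c,sn=np.cos(yw),np.sin(yw)
    W=lambda x,y,z:np.array([x0+c*x-sn*y,y0+sn*x+c*y,z])
    hx,hz=.045*np.sin(th),.14+.045*np.cos(th)
    L=[(t(323,533),(xa,65,.02)),(t(485,467),(xa,-65,.02)),(t(322,75),(xa+.33,-65,.02)) ]
    L=[(o,(a,b/1000 if abs(b)>1 else b,z)) for o,(a,b,z) in L]
    L+=[(t(148,176),(xp,.082,.195)),(s(610,155),(xp,.082,.195)),(t(482,267),(hx,-.099,hz)),(s(212,272),(hx,-.099,hz)),
    (t(628,209),(hx,-.201,hz)),(s(95,412),(hx,-.201,hz)),(s(190,178),(-cx,-cy,.175)),(s(290,237),(cx,-cy,.175)),(s(388,115),(cx,cy,.175)),(s(290,68),(-cx,cy,.175)),(t(260,128),(xd,0,.179)),(s(548,287),(xd,0,.179))]
    return np.concatenate([proj(o[0],W(*q))-o[1:] for o,q in L])
r=least_squares(res,[.55,.05,.3,0,-.1,.13,.04,.05,.13],loss='soft_l1')
print(np.round(r.x,4));print(np.round(res(r.x).reshape(-1,2),1).tolist())
x0,y0,yw,th=r.x[:4]
c,sn=np.cos(yw),np.sin(yw);W=lambda x,y,z:np.round([x0+c*x-sn*y,y0+sn*x+c*y,z],4)
print('handle',W(.045*np.sin(th),-.155,.14+.045*np.cos(th)),'axis',W(0,-.155,.14),'post',W(r.x[5],.082,.175))
for b in [(t(695,185),.12),(t(465,155),.03)]:print('jar/tin',np.round(atz(*b[0],b[1]),3))
E
python3 fit.py
```

```text
cheek [0.498 0.024 0.175]
cheek [0.56  0.049 0.175]
cheek+ [0.518 0.142 0.175]
cheek+ [0.46  0.114 0.175]
post s [0.615 0.216 0.195]
post t [0.612 0.212 0.195]
dial t [0.652 0.142 0.179]
dial s [0.659 0.144 0.179]
[ 0.5098  0.0808  0.4091  0.3226 -0.0911  0.149   0.0327  0.0498  0.1597]
[[-1.0, 0.7], [0.3, 0.5], [-0.0, -2.0], [-1.0, -0.4], [-0.5, -0.2], [-1.0, -0.5], [-0.8, 0.4], [-1.4, -0.1], [-1.0, -0.0], [-0.2, 0.6], [-0.2, -0.0], [-0.1, 0.9], [-0.1, 0.1], [-0.6, -1.1], [-0.4, -0.8]]
handle [ 0.5845 -0.0557  0.1827] axis [ 0.5714 -0.0614  0.14  ] post [0.6139 0.2153 0.175 ]
jar/tin [ 0.639 -0.153  0.12 ]
jar/tin [0.684 0.007 0.03 ]
```

```bash
python3 -m pendant '[[[-2,-6,-2,0,0,0,9.18],[-5,-9.6,-5,0,-0.05,0,9.18],[-8.5,-9.6,-8,0,-0.15,0,9.18],[-12,-9.6,-11,0,-0.25,0,9.18],[-15.5,-9.6,-14,0,-0.35,0,9.18],[-19,-9.6,-17,0,-0.45,0,9.18],[-22.5,-9.6,-20,0,-0.55,0,9.18],[-26,-9.6,-23.5,0,-0.65,0,9.18],[-29.5,-9.6,-27,0,-0.75,0,9.18],[-33,-9.6,-30,0,-0.85,0,9.18],[-36.5,-9.6,-33,0,-0.95,0,9.18],[-40,-9.6,-36.5,0,-1.05,0,9.18],[-43.5,-9.6,-39.5,0,-1.15,0,9.18],[-47,-9.6,-42.5,0,-1.25,0,9.18],[-50.5,-9.6,-46,0,-1.35,0,9.18],[-54,-9.6,-49,0,-1.45,0,9.18],[-57.5,-9.6,-52,0,-1.55,0,9.18],[-61,-9.6,-55.5,0,-1.65,0,9.18],[-64.8,-9.6,-58.9,0,-1.741,0,9.18],[-64.8,-9.6,-58.9,0,-1.741,0,9.18]]]' 15
python3 - <<'E'
from h import *
c=shot('wrist','pics/w1.png');s=status.observe();print(s['tool_pos'],s['tool_rot'],s['qpos'],s['contact_force'],s['time'])
E
```

```text
time: 2.1
tool_pos: [0.6158, 0.2203, 0.2964]
tool_rot: [-1.575, 0.002, -1.155]
contact_force: [-1.5, -0.7, -1.3]
opening: 0.0917
[0.61491106 0.21793601 0.29731234] [-1.57496230e+00  9.09565514e-04 -1.15832020e+00] [ 2.23171142e-01  5.56109825e-01  9.32900114e-01  1.09779496e-04
  1.65684542e+00 -1.89297678e-01] [-0.30418237 -0.75896966 -0.76902287] 2.15
```

View pics/w1.png

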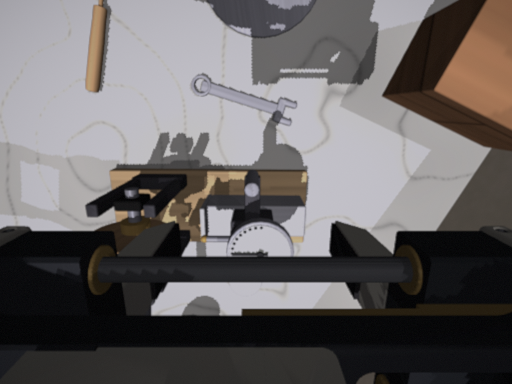

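```bash
python3 - <<'E'
from h import *
c=dict(np.load('pics/w1.npz'));print(c['fx'],np.round(np.linalg.inv(c['camera_from_world']),3).tolist())
print(proj(c,[.614,.2153,.195]))
E
```

```text
281.65865277002666 [[0.915, -0.389, -0.11, 0.586], [0.404, 0.879, 0.254, 0.289], [-0.003, -0.277, 0.961, 0.477], [0.0, 0.0, 0.0, 1.0]]
[251.15663369 188.35764864]
```

Wrist picture: post top is at (252,189), against a predicted (251,188), so the fit holds. Descending to grip the post.

```bash
python3 -m pendant '[[[0.1,3,0,0,0,0,9.18],[0.1,6,0,0,0,0,9.18],[0.1,9,0,0,0,0,9.18],[0.1,11.5,0,0,0,0,9.18],[0.1,13,0,0,0,0,9.18],[0.1,14,0,0,0,0,9.18],[0.1,14,0,0,0,0,9.18],[0.1,14,0,0,0,0,5],[0.1,14,0,0,0,0,3],[0.1,14,0,0,0,0,1],[0.1,14,0,0,0,0,1],[0.1,14,0,0,0,0,1],[0.1,14,0,0,0,0,1],[0.1,14,0,0,0,0,1]]]' 20
```

```text
time: 3.55
tool_pos: [0.6149, 0.2146, 0.1606]
tool_rot: [-1.571, -0.0, -1.162]
contact_force: [0.5, 0.3, 0.4]
opening: 0.0406
```

```bash
python3 -m pendant '[[[0,0,0,0,0,0,1],[0,0,0,0,0,0,1],[0,0,0,0,0,0,1],[0,0,0,0,0,0,1],[0,0,0,0,0,0,1],[0,0,0,0,0,0,1],[0,0,0,0,0,0,1]]]' 20; python3 -m pendant '[[[0,0,-0.5,0,0,0,1],[0,0,-1,0,0,0,1],[0,0,-1.5,0,0,0,1],[0,0,-2,0,0,0,1],[0,0,-2.5,0,0,0,1],[0,0,-3,0,0,0,1],[0,0,-3.4,0,0,0,1],[0,0,-3.8,0,0,0,1],[0,0,-4.2,0,0,0,1],[0,0,-4.5,0,0,0,1],[0,0,-4.7,0,0,0,1],[0,0,-4.7,0,0,0,1],[0,0,-4.7,0,0,0,1]]]'
```

```text
time: 4.25
tool_pos: [0.6145, 0.2143, 0.1605]
tool_rot: [-1.572, 0.0, -1.162]
contact_force: [-5.0, -1.9, 1.4]
opening: 0.0153
time: 5.55
tool_pos: [0.5734, 0.1965, 0.1606]
tool_rot: [-1.566, -0.0, -1.162]
contact_force: [5.0, 2.0, -3.6]
opening: 0.0151
```

```bash
python3 -m pendant '[[[0,0,-0.2,0,0,0,1],[0,0,-0.4,0,0,0,1],[0,0,-0.6,0,0,0,1],[0,0,-0.7,0,0,0,1],[0,0,-0.8,0,0,0,1],[0,0,-0.8,0,0,0,1],[0,0,-0.8,0,0,0,1]]]'
```

```text
time: 6.25
tool_pos: [0.5686, 0.1944, 0.1607]
tool_rot: [-1.56, -0.0, -1.162]
contact_force: [12.7, 6.3, -9.6]
opening: 0.0151
```

```bash
python3 -m pendant '[[[0,0,-0.2,0,0,0,1],[0,0,-0.4,0,0,0,1],[0,0,-0.4,0,0,0,1],[0,0,-0.4,0,0,0,1]]]'
```

```text
time: 6.65
tool_pos: [0.5686, 0.1943, 0.1608]
tool_rot: [-1.552, -0.001, -1.162]
contact_force: [26.8, 13.7, -16.6]
opening: 0.0153
```

```bash
python3 -m pendant '[[[0,0,0.5,0,0,0,1],[0,0,0.7,0,0,0,1],[0,0,0.7,0,0,0,3],[0,0,0.7,0,0,0,6],[0,0,0.7,0,0,0,9],[0,0,0.7,0,0,0,9],[0,0,0.7,0,0,0,9],[0,0,0.7,0,0,0,9],[0,-2,0.7,0,0,0,9],[0,-5,0.7,0,0,0,9],[0,-9,0.7,0,0,0,9],[0,-12,0.7,0,0,0,9],[0,-12,0.7,0,0,0,9]]]'; python3 - <<'E'
from h import *
c=shot('scene','pics/s2.png');s=status.observe();print(s['tool_pos'],s['tool_rot'],s['contact_force'],s['opening'])
c=shot('wrist','pics/w2.png');print(proj(c,[.614-.0459,.2153-.0199,.195]))
E
```

```text
time: 7.95
tool_pos: [0.569, 0.1943, 0.2858]
tool_rot: [-1.562, -0.002, -1.162]
contact_force: [0.0, -0.5, -0.6]
opening: 0.0896
[0.56805578 0.19403126 0.28284598] [-1.56609883e+00 -1.11218545e-03 -1.16174205e+00] [ 0.39460474 -0.39208049 -1.08005248] 0.08957605506981185
[254.48650139 186.84119521]
```

View pics/w2.png

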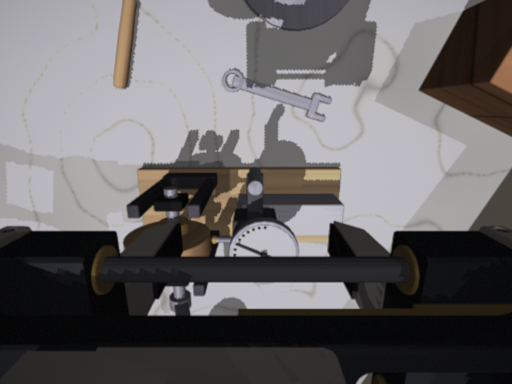

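Gauge is home: the post sits at (255,188) as predicted, the plunger is at (220,240) on the drum, and the needle is readable. Moving above the handle.

```bash
python3 -m pendant '[[[4,0,-1.4,0,0,0,9],[8,0,-2.8,0,0,0,9],[12,0,-4.2,0,0,0,9],[16,0,-5.6,0,0,0,9],[20,0,-7,0,0,0,9],[22.5,0,-8,0,0,0,9],[23.6,0,-8.4,0,0,0,9],[23.6,3,-8.4,0,0,0,9],[23.6,4.5,-8.4,0,0,0,9],[23.6,4.5,-8.4,0,0,0,9],[23.6,4.5,-8.4,0,0,0,9]]]'; python3 - <<'E'
from h import *
c=shot('wrist','pics/w3.png');s=status.observe();print(s['tool_pos'],s['tool_rot'],s['contact_force'],s['opening'])
x0,y0,yw,th=.5098,.0808,.4091,.3226;C,S=np.cos(yw),np.sin(yw);W=lambda x,y,z:np.array([x0+C*x-S*y,y0+S*x+C*y,z])
for y in(-.099,-.155,-.199):print(y,proj(c,W(.045*np.sin(th),y,.14+.045*np.cos(th))))
print('shaft',proj(c,W(0,-.095,.14)),'dial',proj(c,W(.11,0,.179)))
b=cv2.resize(cv2.imread('pics/w3.png'),None,fx=1.5,fy=1.5);cv2.imwrite('pics/w3b.png',b)
E
```

```text
time: 9.15
tool_pos: [0.5839, -0.0553, 0.2354]
tool_rot: [-1.572, 0.001, -1.161]
contact_force: [0.0, -0.6, -0.4]
opening: 0.0899
[ 0.58429854 -0.05545054  0.23615767] [-1.57021368e+00 -3.70948789e-04 -1.16092577e+00] [-0.38931282 -0.23335289  0.3856805 ] 0.09007883735264947
-0.099 [254.88196887 134.45202276]
-0.155 [254.83953283 199.76185879]
-0.199 [254.8097886  245.53875954]
shaft [239.95431754 126.41375834] dial [385.8775017   -3.51227049]
```

View pics/w3b.png

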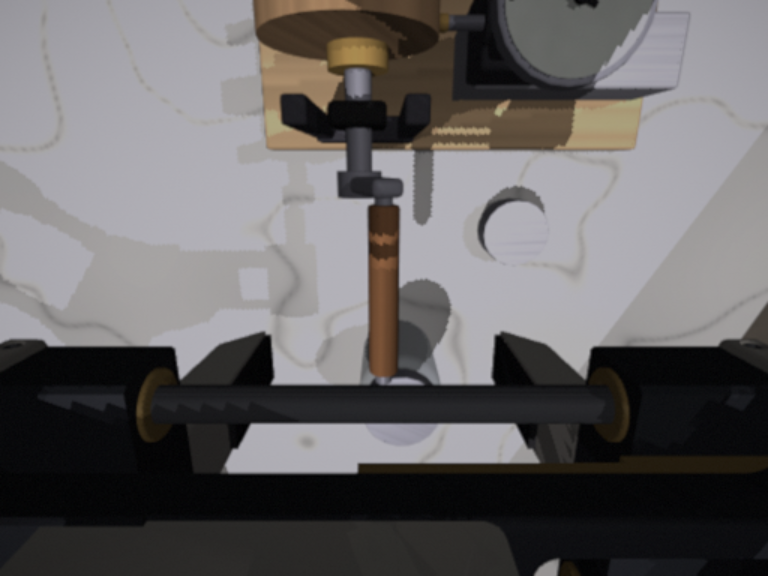

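Handle is centred between the fingers: axis at column 383, with the fingers at about 272 and 495. Descending and gripping.

```bash
python3 -m pendant '[[[0.1,2.5,0,0,0,0,9],[0.1,5,0,0,0,0,8],[0.1,6.5,0,0,0,0,7],[0.1,7.2,0,0,0,0,6],[0.1,7.2,0,0,0,0,1],[0.1,7.2,0,0,0,0,1],[0.1,7.2,0,0,0,0,1],[0.1,7.2,0,0,0,0,1],[0.1,7.2,0,0,0,0,1],[0.1,7.2,0,0,0,0,1],[0.1,7.2,0,0,0,0,1],[0.1,7.2,0,0,0,0,1],[0.1,7.2,0,0,0,0,1],[0.1,7.2,0,0,0,0,1],[0.1,7.2,0,0,0,0,1],[0.1,7.2,0,0,0,0,1]]]' 20; cat > st.py <<'E'
from h import *
import sys
# handle position on circle from TCP, and force in jig axes
x0,y0,yw=.5098,.0808,.4091;C,S=np.cos(yw),np.sin(yw)
s=status.observe();p=s['tool_pos'];d=p[:2]-[x0,y0];hx=C*d[0]+S*d[1];hy=-S*d[0]+C*d[1];hz=p[2]+.0188-.14
f=s['contact_force'];fx=C*f[0]+S*f[1];th=np.arctan2(hx,hz)
print('t %.2f jig x %.1f y %.1f z %.1f mm r %.1f th %.1f deg  F x %.1f y %.1f z %.1f  radial %.1f open %.4f'%(s['time'],hx*1e3,hy*1e3,hz*1e3,1e3*np.hypot(hx,hz),np.degrees(th),fx,-S*f[0]+C*f[1],f[2],fx*np.sin(th)+f[2]*np.cos(th),s['opening']))
E
python3 st.py
```

```text
time: 10.8
tool_pos: [0.5845, -0.0571, 0.1637]
tool_rot: [-1.571, -0.0, -1.162]
contact_force: [1.0, 0.2, 0.6]
opening: 0.0142
t 10.80 jig x 13.7 y -156.2 z 42.5 mm r 44.6 th 17.8 deg  F x 1.0 y -0.2 z 0.6  radial 0.9 open 0.0142
```

```bash
python3 -m pendant '[[[0,0,0,0,0,0,1],[0,0,0,0,0,0,1],[0,0,0,0,0,0,1]]]'; python3 st.py; python3 - <<'E'
from h import *
c=shot('scene','pics/s4.png');w=shot('wrist','pics/w4.png')
i=cv2.imread('pics/s4.png')[140:260,220:340];a=cv2.convertScaleAbs(cv2.resize(i,(400,400),interpolation=cv2.INTER_CUBIC),alpha=1.5)
b=cv2.resize(cv2.imread('pics/w4.png')[0:256,170:426],(400,400))
cv2.imwrite('pics/m4.png',np.hstack([a,b]))
E
```

```text
time: 11.1
tool_pos: [0.5844, -0.0571, 0.1636]
tool_rot: [-1.571, -0.0, -1.162]
contact_force: [1.1, -0.5, -0.0]
opening: 0.0142
t 11.10 jig x 13.6 y -156.2 z 42.4 mm r 44.6 th 17.8 deg  F x 0.8 y -0.9 z -0.0  radial 0.2 open 0.0142
```

View pics/m4.png

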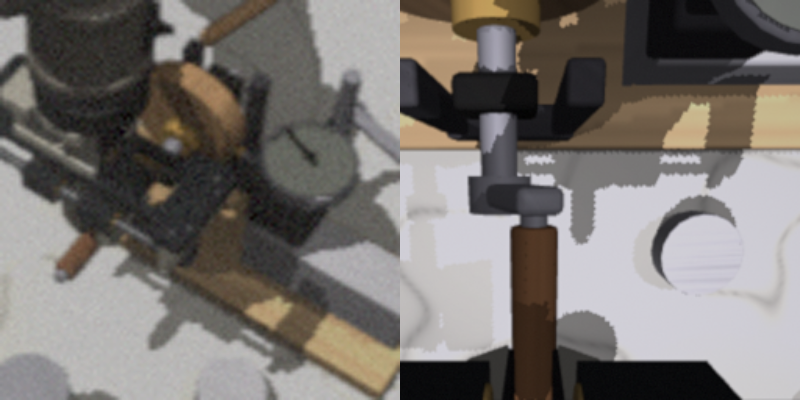

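Grip holds: the right half shows the sleeve between the pads at (535,370), the left half shows the dial still readable at (300,155). Turning over the top towards the gauge.

```bash
python3 -m pendant '[[[0,0.1,0.28,0,0,0,1],[0,0.24,0.6,0,0,0,1],[0,0.39,0.88,0,0,0,1],[0,0.55,1.14,0,0,0,1],[0,0.74,1.4,0,0,0,1],[0,0.94,1.64,0,0,0,1],[0,1.16,1.86,0,0,0,1],[0,1.39,2.07,0,0,0,1],[0,1.39,2.07,0,0,0,1],[0,1.39,2.07,0,0,0,1]]]' 20 >/dev/null; python3 st.py; python3 - <<'E'
from h import *
shot('scene','pics/n50.png')
E
```

```text
t 12.20 jig x 34.4 y -156.0 z 28.2 mm r 44.5 th 50.7 deg  F x -0.7 y -0.1 z 0.5  radial -0.2 open 0.0142
```

```bash
python3 -m pendant '[[[0,0.38,0.28,0,0,0,1],[0,0.78,0.53,0,0,0,1],[0,1.21,0.73,0,0,0,1],[0,1.65,0.88,0,0,0,1],[0,2.11,0.98,0,0,0,1],[0,2.58,1.04,0,0,0,1],[0,3.05,1.05,0,0,0,1],[0,3.52,1.01,0,0,0,1],[0,3.98,0.92,0,0,0,1],[0,4.43,0.78,0,0,0,1],[0,4.43,0.78,0,0,0,1],[0,4.43,0.78,0,0,0,1]]]' >/dev/null; python3 st.py; python3 - <<'E'
from h import *
shot('scene','pics/n110.png')
E
```

```text
t 13.45 jig x 41.6 y -155.9 z -16.4 mm r 44.7 th 111.5 deg  F x -2.3 y 1.4 z 0.3  radial -2.3 open 0.0144
```

```bash
python3 -m pendant '[[[0,0.43,-0.18,0,0,0,1],[0,0.85,-0.41,0,0,0,1],[0,1.23,-0.68,0,0,0,1],[0,1.59,-0.99,0,0,0,1],[0,1.91,-1.34,0,0,0,1],[0,2.19,-1.71,0,0,0,1],[0,2.43,-2.12,0,0,0,1],[0,2.63,-2.54,0,0,0,1],[0,2.79,-2.99,0,0,0,1],[0,2.89,-3.45,0,0,0,1],[0,2.89,-3.45,0,0,0,1],[0,2.89,-3.45,0,0,0,1]]]' >/dev/null; python3 st.py; python3 - <<'E'
from h import *
shot('scene','pics/n170.png')
E
```

```text
t 14.70 jig x 7.0 y -156.1 z -45.0 mm r 45.5 th 171.1 deg  F x 0.6 y 4.4 z 2.3  radial -2.2 open 0.0145
```

```bash
python3 -m pendant '[[[0,0.06,-0.47,0,0,0,1],[0,0.07,-0.94,0,0,0,1],[0,0.02,-1.41,0,0,0,1],[0,-0.07,-1.87,0,0,0,1],[0,-0.2,-2.32,0,0,0,1],[0,-0.39,-2.75,0,0,0,1],[0,-0.62,-3.17,0,0,0,1],[0,-0.89,-3.55,0,0,0,1],[0,-1.2,-3.91,0,0,0,1],[0,-1.54,-4.23,0,0,0,1],[0,-1.54,-4.23,0,0,0,1],[0,-1.54,-4.23,0,0,0,1]]]' >/dev/null; python3 st.py; python3 - <<'E'
from h import *
shot('scene','pics/n230.png')
E
```

```text
t 15.95 jig x -35.0 y -156.1 z -29.3 mm r 45.7 th -130.0 deg  F x 1.7 y 3.5 z -2.4  radial 0.3 open 0.0140
```

```bash
python3 -m pendant '[[[0,-0.38,-0.28,0,0,0,1],[0,-0.78,-0.53,0,0,0,1],[0,-1.21,-0.73,0,0,0,1],[0,-1.65,-0.88,0,0,0,1],[0,-2.11,-0.98,0,0,0,1],[0,-2.58,-1.04,0,0,0,1],[0,-3.05,-1.05,0,0,0,1],[0,-3.52,-1.01,0,0,0,1],[0,-3.98,-0.92,0,0,0,1],[0,-4.43,-0.78,0,0,0,1],[0,-4.43,-0.78,0,0,0,1],[0,-4.43,-0.78,0,0,0,1]]]' >/dev/null; python3 st.py; python3 - <<'E'
from h import *
shot('scene','pics/n290.png')
E
```

```text
t 17.20 jig x -41.9 y -156.5 z 15.7 mm r 44.8 th -69.5 deg  F x -0.3 y 0.3 z 0.3  radial 0.4 open 0.0101
```

The opening has fallen to 10 mm, so I need to see whether the grip is slipping. I'll put that in one composite with the needle crops.

```bash
python3 - <<'E'
from h import *
w=shot('wrist','pics/w5.png')
W=cv2.resize(cv2.imread('pics/w5.png')[0:256,128:384],(400,400))
s=cv2.resize(cv2.imread('pics/n290.png')[150:260,230:340],(400,400),interpolation=cv2.INTER_CUBIC)
r=[cv2.resize(cv2.imread(f'pics/n{a}.png')[170:220,285:345],(160,200),interpolation=cv2.INTER_CUBIC) for a in(50,110,170,230,290)]
cv2.imwrite('pics/m5.png',np.vstack([cv2.convertScaleAbs(np.hstack([s,W]),alpha=1.4),cv2.convertScaleAbs(np.hstack(r),alpha=1.5)]))
E
```

```text
(no output)
```

View pics/m5.png

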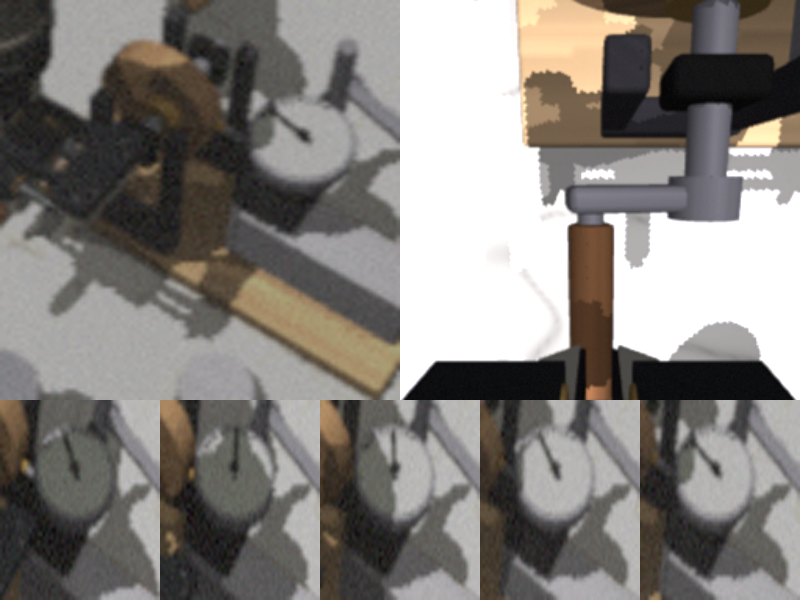

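```bash
python3 - <<'E'
from h import *
x0,y0,yw=.5098,.0808,.4091;C,S=np.cos(yw),np.sin(yw)
def J(p):d=p[:2]-[x0,y0];return np.round([1e3*(C*d[0]+S*d[1]),1e3*(-S*d[0]+C*d[1]),1e3*(p[2]-.14)],1)
for f,u,vs in(('w3',255,(150,180,200)),('w4',256,(160,192,215)),('w5',249.6,(155,179,200))):
    c=dict(np.load(f'pics/{f}.npz'))
    for v in vs: print(f,J(pt(c,u,v)),end=' ')
    print()
c=dict(np.load('pics/w5.npz'));print('arm/shaft',J(pt(c,128+300*.64,195*.64)),J(pt(c,128+310*.64,140*.64)))
E
python3 st.py
```

```text
w3 [  14.4 -110.6   50.7] w3 [  14.4 -134.9   52.3] w3 [  14.4 -151.5   54. ] 
w4 [  14.6 -107.8   52.2] w4 [  14.6 -126.1   51.6] w4 [  14.7 -140.2   51.1] 
w5 [ -44.8 -106.    19.6] w5 [ -44.9 -120.2   18.5] w5 [ -44.9 -132.8   19.1] 
arm/shaft [ -5.1 -89.7  14.8] [ -1.4 -70.6   8.8]
t 17.30 jig x -42.3 y -156.2 z 15.2 mm r 45.0 th -70.2 deg  F x 1.5 y -0.0 z 0.7  radial -1.1 open 0.0102
```

Fingers have slid about 5 mm up the handle: the handle centre is at (-45,+10), the tool at +15. Regripping lower and harder.

```bash
python3 -m pendant '[[[0,0,0,0,0,0,4],[0,0,0,0,0,0,4],[0,0,0,0,0,0,4],[0,0,-0.1,0,0,0,4],[0,0.4,-0.15,0,0,0,4],[0,0.7,-0.15,0,0,0,4],[0,0.7,-0.15,0,0,0,4],[0,0.7,-0.15,0,0,0,1],[0,0.7,-0.15,0,0,0,1],[0,0.7,-0.15,0,0,0,1],[0,0.7,-0.15,0,0,0,1],[0,0.7,-0.15,0,0,0,1],[0,0.7,-0.15,0,0,0,1],[0,0.7,-0.15,0,0,0,1],[0,0.7,-0.15,0,0,0,1]]]' 45; python3 st.py; python3 - <<'E'
from h import *
x0,y0,yw=.5098,.0808,.4091;C,S=np.cos(yw),np.sin(yw)
def J(p):d=p[:2]-[x0,y0];return np.round([1e3*(C*d[0]+S*d[1]),1e3*(-S*d[0]+C*d[1]),1e3*(p[2]-.14)],1)
c=shot('wrist','pics/w6.png')
for u in (246,250,254):print(J(pt(c,u,179)),c['image'][179,u])
E
```

```text
time: 18.8
tool_pos: [0.5314, -0.0801, 0.1292]
tool_rot: [-1.571, -0.0, -1.162]
contact_force: [-1.2, -2.2, 1.1]
opening: 0.0135
t 18.80 jig x -44.1 y -156.2 z 8.0 mm r 44.9 th -79.7 deg  F x -2.0 y -1.5 z 1.1  radial 2.1 open 0.0135
[ -48.7 -118.3   18.4] [72 50 33]
[ -46.5 -118.7   16.6] [80 55 37]
[ -44.2 -118.2   18.9] [87 59 40]
```

```bash
python3 -m pendant '[[[0,-0.22,0.06,0,0,0,1],[0,-0.46,0.12,0,0,0,1],[0,-0.68,0.2,0,0,0,1],[0,-0.89,0.29,0,0,0,1],[0,-1.1,0.39,0,0,0,1],[0,-1.31,0.5,0,0,0,1],[0,-1.71,0.76,0,0,0,1],[0,-2.08,1.06,0,0,0,1],[0,-2.41,1.39,0,0,0,1],[0,-2.41,1.39,0,0,0,1],[0,-2.41,1.39,0,0,0,1]]]' >/dev/null; python3 st.py; cat > hz.py <<'E'
from h import *
import sys
x0,y0,yw=.5098,.0808,.4091;C,S=np.cos(yw),np.sin(yw)
def J(p):d=p[:2]-[x0,y0];return np.round([1e3*(C*d[0]+S*d[1]),1e3*(-S*d[0]+C*d[1]),1e3*(p[2]-.14)],1)
c=shot('wrist',f'pics/{sys.argv[1]}.png');shot('scene',f'pics/{sys.argv[2]}.png')
for u in range(240,272,4):
    print(u,J(pt(c,u,179)),c['image'][179,u])
E
python3 hz.py w7 n318
```

```text
t 19.95 jig x -30.1 y -156.2 z 32.4 mm r 44.3 th -42.9 deg  F x -3.6 y -3.6 z -0.7  radial 1.9 open 0.0133
240 [ -38.2 -119.4   38.6] [51 33 20]
244 [ -35.8 -118.7   41.3] [68 47 31]
248 [ -33.6 -118.5   41.9] [77 51 35]
252 [ -31.4 -118.4   42.5] [84 57 38]
256 [ -29.1 -118.5   42.1] [84 56 38]
260 [ -26.9 -118.6   41.7] [79 54 36]
264 [ -24.6 -119.3   39. ] [73 49 33]
268 [ -13.5 -162.6 -137.9] [148 144 148]
```

```bash
cat > nd.py <<'E'
from h import *
import sys
from scipy.ndimage import map_coordinates
from scipy.optimize import curve_fit
x0,y0,yw=.5098,.0808,.4091;C,S=np.cos(yw),np.sin(yw)
W=lambda x,y,z:np.array([x0+C*x-S*y,y0+S*x+C*y,z])
ph=np.radians(np.arange(-40,120,1.));rr=np.linspace(.008,.026,15)
def ang(name):
    c=dict(np.load(f'pics/{name}.npz'));g=c['image'].mean(2).astype(float);best=(-9,)
    for ox in np.arange(-.006,.0061,.002):
        for oy in np.arange(-.006,.0061,.002):
            def prof(off,ra):
                P=np.array([[proj(c,W(.110+ox-r*np.cos(a+off),oy+r*np.sin(a+off),.179)) for r in ra] for a in ph[::4]])
                return map_coordinates(g,[P[...,1],P[...,0]],order=1).mean(1)
            k=prof(0,rr); tail=0
            s=(prof(.3,rr)+prof(-.3,rr))/2-k
            i=s.argmax()
            if s[i]>best[0]:best=(s[i],np.degrees(ph[::4][i]),ox,oy)
    return best
A=[];F=[]
for a in sys.argv[1:]:
    n,t=a.split(':');b=ang(n);print(n,np.round(b,3),'plunger mm %.1f'%(np.radians(b[1])/.04));A.append(np.radians(float(t)));F.append(np.radians(b[1])/.04)
if len(A)>3:
    A=np.array(A);M=np.c_[np.ones(len(A)),np.cos(A),np.sin(A)];q=np.linalg.lstsq(M,np.array(F),rcond=None)[0]
    print('mean %.1f amp %.1f peak %.0f deg'%(q[0],np.hypot(*q[1:]),np.degrees(np.arctan2(q[2],q[1]))%360),np.round(M@q-F,1))
E
python3 nd.py n50:50 n110:110 n170:170 n230:230 n290:282 n318:317 s4:18
```

```text
n50 [ 2.0393e+01  3.6000e+01 -2.0000e-03  4.0000e-03] plunger mm 15.7
n110 [2.3357e+01 6.0000e+01 0.0000e+00 2.0000e-03] plunger mm 26.2
n170 [ 4.359e+01  5.600e+01 -4.000e-03  6.000e-03] plunger mm 24.4
n230 [ 3.9339e+01  3.2000e+01 -2.0000e-03  2.0000e-03] plunger mm 14.0
n290 [3.6611e+01 1.2000e+01 4.0000e-03 2.0000e-03] plunger mm 5.2
n318 [2.5668e+01 1.6000e+01 6.0000e-03 0.0000e+00] plunger mm 7.0
s4 [ 2.0071e+01  2.0000e+01 -2.0000e-03  4.0000e-03] plunger mm 8.7
mean 15.4 amp 10.9 peak 136 deg [ 0.4 -1.  -0.   0.6  1.1 -2.5  1.5]
```

```bash
python3 -m pendant '[[[0,-0.3,0.37,0,0,0,1],[0,-0.55,0.76,0,0,0,1],[0,-0.77,1.18,0,0,0,1],[0,-0.94,1.62,0,0,0,1],[0,-1.06,2.08,0,0,0,1],[0,-1.13,2.54,0,0,0,1],[0,-1.16,3.01,0,0,0,1],[0,-1.16,3.01,0,0,0,1],[0,-1.13,3.48,0,0,0,1],[0,-1.06,3.95,0,0,0,1],[0,-0.94,4.4,0,0,0,1],[0,-0.77,4.84,0,0,0,1],[0,-0.55,5.26,0,0,0,1],[0,-0.3,5.66,0,0,0,1],[0,0,6.02,0,0,0,1],[0,0,6.02,0,0,0,1],[0,0,6.02,0,0,0,1]]]' >/dev/null; python3 st.py; python3 hz.py w8 n42 | awk '$1>=248&&$1<=264'
```

```text
t 21.75 jig x 30.5 y -156.0 z 31.8 mm r 44.1 th 43.8 deg  F x 0.0 y -1.4 z 0.8  radial 0.6 open 0.0132
248 [  27.  -118.5   40.6] [74 51 34]
252 [  29.3 -118.    42.6] [81 55 37]
256 [  31.5 -117.9   43.1] [86 59 40]
260 [  33.7 -118.4   40.9] [80 55 36]
264 [  36.  -118.6   40.1] [79 54 37]
```

```bash
python3 -m pendant '[[[0,0.33,0.33,0,0,0,1],[0,0.7,0.63,0,0,0,1],[0,1.09,0.89,0,0,0,1],[0,1.51,1.1,0,0,0,1],[0,1.95,1.27,0,0,0,1],[0,2.41,1.39,0,0,0,1],[0,2.87,1.46,0,0,0,1],[0,3.34,1.49,0,0,0,1],[0,3.81,1.46,0,0,0,1],[0,4.28,1.39,0,0,0,1],[0,4.74,1.27,0,0,0,1],[0,5.17,1.1,0,0,0,1],[0,5.59,0.89,0,0,0,1],[0,5.99,0.63,0,0,0,1],[0,6.36,0.33,0,0,0,1],[0,6.58,0.12,0,0,0,1],[0,6.58,0.12,0,0,0,1],[0,6.58,0.12,0,0,0,1]]]' >/dev/null; python3 st.py; python3 hz.py w9 n136 | awk '$1>=248&&$1<=264'; python3 nd.py n50:50 n110:110 n170:170 n230:230 n290:282 n318:317 s4:18 n42:43 n136:136
```

```text
t 23.65 jig x 31.1 y -155.9 z -33.9 mm r 46.0 th 137.5 deg  F x -1.4 y 2.6 z 4.2  radial -4.0 open 0.0134
248 [  27.7 -117.8  -23. ] [79 54 36]
252 [  29.9 -118.   -23.6] [87 59 40]
256 [  32.1 -118.   -23.8] [90 62 42]
260 [  34.3 -118.2  -24.4] [86 58 39]
264 [  36.6 -118.6  -26. ] [83 57 38]
n50 [ 2.0393e+01  3.6000e+01 -2.0000e-03  4.0000e-03] plunger mm 15.7
n110 [2.3357e+01 6.0000e+01 0.0000e+00 2.0000e-03] plunger mm 26.2
n170 [ 4.359e+01  5.600e+01 -4.000e-03  6.000e-03] plunger mm 24.4
n230 [ 3.9339e+01  3.2000e+01 -2.0000e-03  2.0000e-03] plunger mm 14.0
n290 [3.6611e+01 1.2000e+01 4.0000e-03 2.0000e-03] plunger mm 5.2
n318 [2.5668e+01 1.6000e+01 6.0000e-03 0.0000e+00] plunger mm 7.0
s4 [ 2.0071e+01  2.0000e+01 -2.0000e-03  4.0000e-03] plunger mm 8.7
n42 [ 2.174e+01  3.600e+01 -4.000e-03  4.000e-03] plunger mm 15.7
n136 [ 2.5486e+01  6.0000e+01  2.0000e-03 -2.0000e-03] plunger mm 26.2
mean 15.4 amp 10.9 peak 135 deg [ 0.6 -0.9 -0.1  0.5  1.1 -2.4  1.7 -0.7  0.1]
```

Tightening the peak angle with one common dial centre and the known stroke (5 to 28 mm).

```bash
cat > gl.py <<'E'
from h import *
from scipy.ndimage import map_coordinates,gaussian_filter
x0,y0,yw=.5098,.0808,.4091;C,S=np.cos(yw),np.sin(yw)
D=[('n50',50.3),('n110',110.5),('n170',170),('n230',230),('n290',282),('n318',317),('s4',18),('n42',43),('n136',136)]
c=dict(np.load('pics/s4.npz'));rr=np.linspace(.006,.028,20);ph=np.radians(np.arange(-10,91,1.))
G=[dict(np.load(f'pics/{n}.npz'))['image'].mean(2).astype(float) for n,_ in D]
res=[]
for ox in np.arange(-.006,.0081,.002):
  for oy in np.arange(-.006,.0081,.002):
    def P(off):return np.array([[proj(c,[x0+C*(x:=.11+ox-r*np.cos(a+off))-S*(y:=oy+r*np.sin(a+off)),y0+S*x+C*y,.179]) for r in rr] for a in ph])
    Q=[P(o) for o in(0,.3,-.3)]
    s=[]
    for g in G:
        k=[map_coordinates(g,[q[...,1],q[...,0]],order=1).mean(1) for q in Q];s.append((k[1]+k[2])/2-k[0])
    s=[v/v.max() for v in s]
    for pk in range(110,162,3):
      for m in(16.,16.5,17):
        t=sum(np.interp(.04*(m+11.5*np.cos(np.radians(a-pk))),ph,v) for (_,a),v in zip(D,s))
        res.append((t,pk,m,round(ox,3),round(oy,3),[round(float(np.degrees(ph[v.argmax()])/2.2918),1) for v in s]))
res.sort(key=lambda r:-r[0])
for r in res[:6]:print(r)
for pk in range(110,162,6):print(pk,round(max(r[0] for r in res if r[1]==pk),2))
E
python3 gl.py
```

```text
(np.float64(8.570260925598761), 131, 16.5, np.float64(-0.002), np.float64(0.002), [17.9, 28.4, 24.9, 14.4, 6.5, 7.0, 11.3, 16.6, 28.4])
(np.float64(8.504050130079557), 128, 16.5, np.float64(-0.002), np.float64(0.002), [17.9, 28.4, 24.9, 14.4, 6.5, 7.0, 11.3, 16.6, 28.4])
(np.float64(8.50143829049745), 131, 17, np.float64(-0.002), np.float64(0.002), [17.9, 28.4, 24.9, 14.4, 6.5, 7.0, 11.3, 16.6, 28.4])
(np.float64(8.427660910715685), 134, 16.5, np.float64(-0.002), np.float64(0.002), [17.9, 28.4, 24.9, 14.4, 6.5, 7.0, 11.3, 16.6, 28.4])
(np.float64(8.421614087140725), 128, 17, np.float64(-0.002), np.float64(0.002), [17.9, 28.4, 24.9, 14.4, 6.5, 7.0, 11.3, 16.6, 28.4])
(np.float64(8.404052600281059), 134, 17, np.float64(-0.002), np.float64(0.002), [17.9, 28.4, 24.9, 14.4, 6.5, 7.0, 11.3, 16.6, 28.4])
110 4.94
116 6.39
122 7.71
128 8.5
134 8.43
140 7.74
146 6.54
152 5.26
158 4.09
```

Peak is at about 131°, and the handle is at 136°. I'll nudge it back 4°, let go and rise.

```bash
python3 -m pendant '[[[0,-0.1,0.1,0,0,0,1],[0,-0.22,0.22,0,0,0,1],[0,-0.22,0.22,0,0,0,1],[0,-0.22,0.22,0,0,0,1],[0,-0.22,0.22,0,0,0,2],[0,-0.22,0.22,0,0,0,4],[0,-0.22,0.22,0,0,0,7],[0,-0.22,0.22,0,0,0,7],[0,-0.22,0.22,0,0,0,7],[0,-0.22,0.22,0,0,0,7],[0,-2,0.22,0,0,0,7],[0,-5,0.22,0,0,0,7],[0,-9,0.22,0,0,0,7],[0,-13,0.22,0,0,0,7],[0,-16,0.22,0,0,0,7],[0,-18,0.22,0,0,0,7],[0,-18,0.22,0,0,0,7],[0,-18,0.22,0,0,0,7]]]' 20; python3 - <<'E'
from h import *
x0,y0,yw=.5098,.0808,.4091;C,S=np.cos(yw),np.sin(yw)
W=lambda x,y,z:np.array([x0+C*x-S*y,y0+S*x+C*y,z])
w=shot('wrist','pics/w10.png');s=shot('scene','pics/n132.png')
for n,c in(('w',w),('s',s)):print(n,'post home',proj(c,[.568,.1954,.195]),'handle pred',proj(c,W(.0334,-.115,.11)),proj(c,W(.0334,-.199,.11)))
a=cv2.resize(cv2.imread('pics/n132.png')[140:260,220:340],(400,400),interpolation=cv2.INTER_CUBIC)
b=cv2.resize(cv2.imread('pics/w10.png')[0:256,170:426],(400,400))
cv2.imwrite('pics/m10.png',cv2.convertScaleAbs(np.hstack([a,b]),alpha=1.3))
E
sed -i "s/('n136',136)]/('n136',136),('n132',132)]/" gl.py; python3 gl.py | head -1
```

```text
time: 25.55
tool_pos: [0.6025, -0.0491, 0.2669]
tool_rot: [-1.571, 0.0, -1.162]
contact_force: [-0.6, -0.4, -0.7]
opening: 0.0697
w post home [ 347.65469629 -132.8595839 ] handle pred [254.35587428 139.15671743] [254.40353975 206.14136202]
s post home [325.09917366 162.49464702] handle pred [263.76728318 217.27244993] [245.53722872 239.59935925]
(np.float64(9.539815768963729), 131, 16.5, np.float64(-0.002), np.float64(0.002), [17.9, 28.4, 24.9, 14.4, 6.5, 7.0, 11.3, 16.6, 28.4, 28.4])
```

View pics/m10.png

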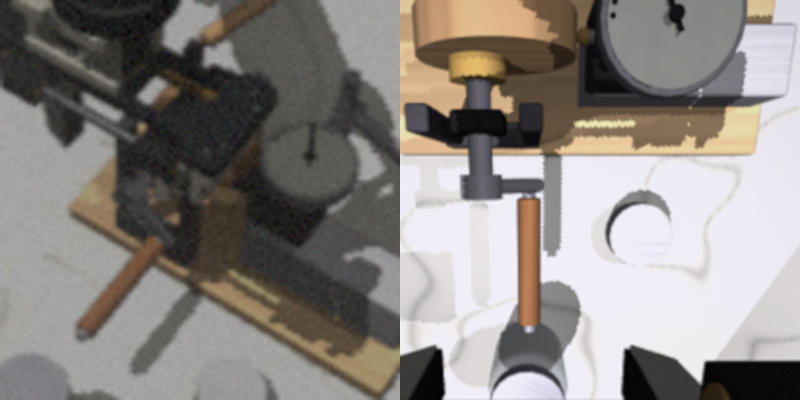

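Let go cleanly: the handle sits at about 132°, the needle is at its high side, the post is at its home pixel, and the tin and jar stand. Handing in.

```bash
python3 -c "
from cell import robot,status
s=status.observe();print(s['contact_force'],s['time']);print(robot.hand_in())"
```

```text
[ 1.33523944  0.33265369 -0.6623011 ] 25.65
the job is handed in; nothing more can be done
None
```

The job is handed in at about 25.7 s of robot time, and by my checks every step was met. The hand-in itself gave no verdict.

- **Gauge:** I slid it 50 mm until it stopped moving, with about 30 N pressing it against the stop. At the end the post's top was still at its home position in the camera picture.
- **Crank turn:** I went over the top towards the gauge, under the shaft, up the far side and back over the top. At the pauses where I checked, the force on the tool was no more than about 5 N.
- **Slip on the way:** on the rising side the fingers slid about 5 mm up the handle at the lighter grip. I regripped lower and harder, and it held after that.
- **Final position:** the needle readings put the furthest-in point at about 131° of crank angle (an earlier, rougher fit gave 135°). I left the crank at about 132°.
- **Last checks:** the needle read about 28.4 mm (good to about 1 mm) after I let go. The gripper was clear and the contact force was about zero. In the last pictures the jar and tin were still standing; I did not measure the other bystanders again.

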